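# Vase from the slanted box into its ring stand

### The job

The white round-bottomed vase is leaning in the slanted wooden box on the desk. Take it out and lower it gently, without dropping it, into the ring of the steel stand, so that it sits centred in the ring, upright, and stays there by itself when you let go. Leave the other desk things where they are.

Things in the scene. Friction and masses are not known exactly. Their poses are not given: they have to be found in the camera images.
- vase_mid (a point): Centre (half-way up, on the axis) of a white ceramic vase 170 mm tall, 0.28 to 0.46 kg: a ball-shaped bulb, 90 mm across, and above it a straight round neck 32 mm across, from 95 to 170 mm above the bulb's lowest point. Its z axis runs from bulb to mouth. At the start it leans some 40 degrees from vertical in the slanted box, mouth up and out. It cannot stand on a flat desk.
- vase_bulb (a point): Centre of the vase's ball-shaped bulb, on its axis, 45 mm from the bulb's lowest point and 40 mm below vase_mid; same axes. In the ring, friction keeps the vase at whatever angle it is left. Seated upright, its lowest point is 15 mm below the ring's upper side.
- holder: Fixed open wooden box on a foot, tilted so that its mouth leans 40 degrees from vertical towards its own -x (roughly to the robot). Inside 96 x 96 mm, 72 mm deep, walls 6 mm; the bulb lies in it and the neck sticks out by about 100 mm along the tilt. Origin on the desk under the centre of the inner floor, which is 50 mm above the desk; z up.
- stand: Fixed steel ring stand; origin on the desk right under the ring's centre, z up. Level ring of 10 mm round bar, inner diameter 62, outer 82 mm. Its height differs each time and is not reported: its upper side is 55 to 100 mm above the desk (look or feel for it); it is clamped and holds firm against ordinary pushes. Base plate 10 mm thick, from -47 to 103 mm in x, 90 mm wide.
- post_top (a point): Centre of the top of the stand's post, a 12 mm rod, 135 mm above the desk, 80 mm from the ring's centre along the stand's +x; a short arm carries the ring from it.
- stapler: Bystander: black stapler, 135 x 34 x 43 mm, lying on the desk; origin at the middle of its underside, long along its x.
- mug: Bystander: white flat-bottomed mug with a handle, 78 mm wide, 90 mm tall; origin at the middle of its underside.
- stamp: Bystander: upright wooden hand stamp, 38 mm wide, 80 mm tall; origin at the middle of its underside.
- punch: Bystander: grey hole punch, 120 x 85 x 57 mm; origin at the middle of its underside.
- tape: Bystander: black tape dispenser, 160 x 55 x 86 mm; origin at the middle of its underside.
- calculator: Bystander: flat grey calculator, 150 x 85 x 20 mm; origin at the middle of its underside.
- notepad: Bystander: white pad of paper, 150 x 105 x 18 mm; origin at the middle of its underside.
There are look-alikes about, which are no part of the job. Leave any purple look-alike of the stand alone.

How it is judged (in metres and radians):
On the way:
1. the vase is out of the slanted box, touching neither the box nor the stand (height (world z) of vase_bulb above 0.13 m and contact force between vase and holder below 0.05 N and contact force between vase and stand below 0.05 N), for 0.1 s.
At the end, for the whole second after the job is handed in: The vase rests in the ring of the stand, at rest and carried by the stand: bulb centre within 5 mm of the ring's axis and at least 75 mm above the desk, vase axis within 0.10 rad (nearly 6 degrees) of vertical (horizontal distance between vase_bulb and stand below 0.005 m and angle between vase_mid's own z axis and vertical below 0.1 rad and contact force between vase and stand above 1 N and height (world z) of vase_bulb above 0.075 m and linear speed of vase below 0.02 m/s and angular speed of vase below 0.1 rad/s); the robot touches nothing.
It fails at once if the vase is pressed or knocked on the stand with more than 35 N (contact force between vase and stand above 35 N).
It fails at once if the vase is dropped or thrust into the ring (faster than 0.35 m/s close above the ring) (horizontal distance between vase_bulb and stand below 0.03 m and height (world z) of vase_bulb below 0.15 m and linear speed of vase above 0.35 m/s).
It fails at once if another desk thing is moved by more than 20 mm (distance of any of stapler, mug, stamp, punch, tape, calculator, notepad from where it was at the start of the episode above 0.02 m).
It also fails if it takes over 48 s, if anything falls off the work surface, if the arm or the gripper's body presses on something with over 40 N, if the wrist force passes 120 N, or if a joint passes its speed limit or range.

### The arm

A 6-joint arm with a two-finger parallel gripper is mounted at the origin on the work surface. World frame = base frame: x ahead of the robot, y to its left, z up, the work surface at z = 0. Lengths are in mm, angles in degrees, forces in N, time in s.
With the tool pointing down it reaches from about 350 to 850 mm from the base axis. Payload 8.1 kg.
Tool frame: the origin (TCP) lies midway between the tips of the shut fingers; the grasp point (between the pads) lies 19 mm behind it (r.grip_point_offset is the distance from the TCP to the grasp point, in mm); z points along the fingers, y is the line along which they close (so a half turn about z gives the same grasp; the last joint's range is limited). The gripper opens to 85 mm and grips with 20 to 120 N. Pads are 22 mm wide; open, the fingers measure 114 mm over their backs; the gripper's body (76 mm by 85 mm) begins 54 mm behind the grasp point. The pads swing forward as they close: fully open they stand 13 mm farther back than shut.
Start: joints at [-68.148, 7.471, 85.268, -0, 87.261, -4.893], TCP at [270.038, -535.803, 231.292] pointing down, gripper open.
Joint ranges: [-169.43, 169.43], [-51.17, 129.36], [1.28, 143.12], [-76.62, 256.62], [0, 156.53], [-152.29, 152.29]. Speed limits (degrees/s): [136.94, 136.94, 159.86, 180, 180, 180].

### API

Orientations are given as [roll, pitch, yaw] about the fixed x, y, z axes, in that order (R = Rz(yaw) Ry(pitch) Rx(roll)).
In Python, from bench import r gives the robot as it stands.
- The arm moves only by the shell command python3 -m inch 'ROWS' [FORCE]. ROWS is JSON, one flat list of numbers, 7 for each row, row after row: the shift along the world's x, y, z in m, then the turn, a rotation vector about the world's x, y, z in degrees, then the closure in counts, from 0 (fully open) to 255 (shut). A call has 1 to 10 rows; each row shifts and turns the commanded pose from where the row before left it; what a row does not reach is not made up. A row lasts 1/10 s, in which the tool goes at most 50 mm and 8.59 degrees, less where a joint would pass 70% of its speed; a pose out of reach is approached as far as the arm can. A call with a gripper value outside its range is refused whole. The fingers move at their own pace and stop on an object; FORCE is the grip in N (left out, the last holds). Time passes only in rows, so rows that do not move let the fingers close. It gives the time, the measured TCP pose, the force and the opening at its end, in the units of the state.
- r.sense(): the state, without advancing time (a new reading comes with each control period).
- r.snapshot(name): name is "side" or "top" or "wrist"; returns (picture, depth): 384x512x3 uint8, red, green, blue; 384x512 float32, mm along the optical axis (not along the pixel's ray), 0 where there is no reading.
- r.get_calibration(name): a dict with "fovy" (degrees; the focal length in pixels is half the picture's height over the tangent of half this angle, whatever the lens; pixels are square), "cx", "cy" (the principal point, pixels), "position" and "rotation" of the camera in the world; the wrist camera has in their place "tool_from_camera" (4x4, takes a point from camera to tool coordinates, whose origin is the TCP and whose axes are the flange's). Camera axes: x right, y up, looking along -z (the intrinsics and any distortion apply to the point x, -y, -z); pixel columns grow to the right and rows downward; lengths in mm; the calibration is good to about 2 mm. A picture is of the moment at which its call begins: read the wrist's pose just before it. get_calibration takes no time and is no camera call.
- r.hand_in(): hands the job in, once; it reports no verdict.
The state is a dict: "time": time; "joint_pos": joint angles; "qd": joint speeds; "joint_efforts": joint torques, N m; "tool_pos": TCP position; "tcp_rot": TCP orientation; "ft_force": force on the tool from outside, world axes, zero at the start; "wrist_torque": the same for the moment, N m; "finger_gap": finger opening in mm.
Only numpy, scipy, OpenCV 4.12 (cv2) and the standard library are available. Lean on these libraries where they do the work, as an engineer would, in place of code of your own. Each camera call takes 0.05 s, during which the arm holds its last target. There are 200 camera calls.

## Working session

There is one attempt and no reset: what is moved stays moved. The work goes in short steps, Python scripts to look and compute and a shell command to move; the robot and the scene stay as the last step left them, time stands still between calls to the robot, and variables do not carry over. Pictures are saved under pics/ and viewed, on a budget of 10 in all, crops included, one or two more only if the job needs it, and the job is handed in when it is done.

```bash
ls; mkdir -p pics; cat > h.py <<'E'
import numpy as np, cv2
from bench import r
from scipy.spatial.transform import Rotation as R
def cam(name, s=None):
    c=r.get_calibration(name); f=192/np.tan(np.radians(c['fovy'])/2)
    if name=='wrist':
        s=s or r.sense(); T=np.eye(4); T[:3,:3]=R.from_euler('xyz',s['tcp_rot'],degrees=True).as_matrix(); T[:3,3]=s['tool_pos']
        M=T@np.array(c['tool_from_camera']); return c,f,M[:3,:3],M[:3,3]
    return c,f,np.array(c['rotation']),np.array(c['position'])
def cloud(name,d,s=None):
    c,f,Rm,p=cam(name,s); v,u=np.mgrid[:384,:512]
    P=np.stack([(u-c['cx'])/f*d,-(v-c['cy'])/f*d,-d],-1)@Rm.T+p
    P[d<=0]=np.nan; return P
def ray(name,u,v,s=None):
    c,f,Rm,p=cam(name,s); return p,Rm@np.array([(u-c['cx'])/f,-(v-c['cy'])/f,-1])
def onz(name,u,v,z,s=None):
    p,d=ray(name,u,v,s); return p+d*(z-p[2])/d[2]
E
python3 - <<'E'
from h import *
for n in('top','side'):
    c=r.get_calibration(n);print(c)
    p,d=r.snapshot(n);np.savez('pics/'+n,p=p,d=d);cv2.imwrite(f'pics/{n}0.png',p[...,::-1])
print(r.get_calibration('wrist'),r.sense())
E
```

```text
pics
{'fovy': 54.40141843571254, 'cx': 255.6570725198626, 'cy': 191.95661722508626, 'position': array([ 438.28331401,   15.32218908, 1365.55667576]), 'rotation': array([  5.25361249,   0.35920586, -91.14270423])}
{'fovy': 50.19001687520544, 'cx': 256.1389295167755, 'cy': 185.99165938734657, 'position': array([ 468.40012569, 1002.20990103,  885.08685923]), 'rotation': array([ 5.26771617e+01, -1.47433305e-01, -1.74937376e+02])}
{'fovy': 66.138857611191, 'cx': 253.75900966069227, 'cy': 188.09034162015922, 'tool_from_camera': array([[ 3.68264696e-04,  9.45507204e-01,  3.25600971e-01,
         8.33853791e+01],
       [ 9.99999929e-01, -3.73502511e-04, -4.64229430e-05,
         3.87490348e-01],
       [ 7.77195532e-05,  3.25600965e-01, -9.45507274e-01,
        -1.42504371e+02],
       [ 0.00000000e+00,  0.00000000e+00,  0.00000000e+00,
         1.00000000e+00]])} {'time': 0.1, 'joint_pos': array([-6.81481531e+01,  7.51113067e+00,  8.53233215e+01,  5.65522680e-04,
        8.72614074e+01, -4.89316124e+00]), 'qd': array([-0.09454175, -0.10083143, -0.08784975,  0.02967082, -0.00565924,
       -0.08620352]), 'joint_efforts': array([ 8.39100758e-04, -5.70951605e+01, -5.01941264e+01, -2.59890294e-04,
        8.05503776e-03, -3.20021957e-05]), 'tool_pos': array([ 269.8498539 , -535.33898239,  230.34298284]), 'tcp_rot': array([-1.79904538e+02, -8.73940320e-03,  2.67449734e+01]), 'ft_force': array([ 0.42618756, -0.53454808, -0.43349854]), 'wrist_torque': array([-0.00342163,  0.020084  ,  0.0037152 ]), 'finger_gap': 85.33902120121272}
```

View pics/top0.png

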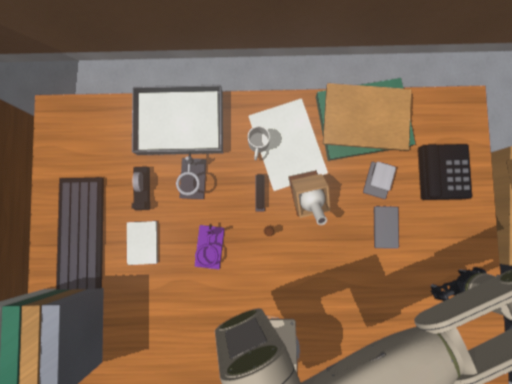

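View pics/side0.png

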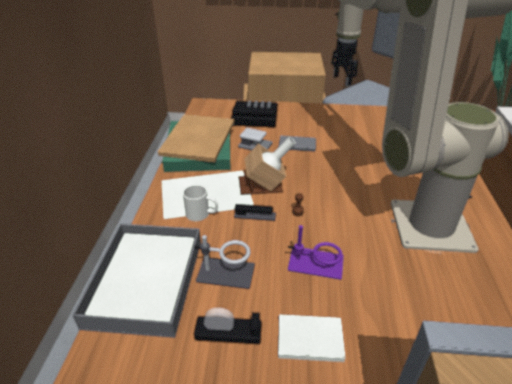

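Top view: the steel stand's ring is at (188,182), the purple look-alike at (210,250). The vase leans in the wooden box: bulb about (312,198), mouth (321,219). White things that could be confused with it are the mug at (259,138), the notepad at (142,243) and the tape roll at (138,180). Only the object in the box has a neck.

```bash
sed -i "s/return c,f,np.array(c\['rotation'\]),/return c,f,R.from_euler('xyz',c['rotation'],degrees=True).as_matrix(),/" h.py
python3 - <<'E'
from h import *
from scipy.optimize import least_squares
Pc={}
for n in('top','side'):
    z=np.load(f'pics/{n}.npz');P=cloud(n,z['d']);p=z['p'];Pc[n]=P
    hsv=cv2.cvtColor(p,cv2.COLOR_RGB2HSV)
    if n=='top':
        print('desk',np.nanmedian(P[270:285,130:180].reshape(-1,3),0))
        m=np.zeros((384,512),bool);m[165:200,172:210]=1; ms=np.zeros_like(m); ms[180:228,295:335]=1
    else:
        m=np.zeros((384,512),bool);m[225:275,195:255]=1; ms=np.zeros_like(m); ms[130:190,240:300]=1
    q=P[m]; q=q[(q[:,2]>40)]; print(n,'z>40',len(q)); h,e=np.histogram(q[:,2],np.arange(40,150,5)); print(dict(zip(e,h)))
    w=ms&(hsv[...,1]<60)&(hsv[...,2]>120)&(P[...,2]>40); q=P[w]; print(n,'vase',len(q),q.mean(0),q.min(0),q.max(0)); np.save('pics/v'+n,q)
    vis=cv2.resize(p[...,::-1][(slice(130,230),slice(160,340)) if n=='top' else (slice(120,290),slice(180,350))],None,fx=4 if n=='top' else 3.4,fy=4 if n=='top' else 3.4,interpolation=cv2.INTER_CUBIC);cv2.imwrite(f'pics/{n}c.png',vis)
E
```

```text
desk [ 2.63866992e+02  3.92792871e+02 -4.43361971e-02]
top z>40 201
{np.int64(40): np.int64(0), np.int64(45): np.int64(0), np.int64(50): np.int64(0), np.int64(55): np.int64(0), np.int64(60): np.int64(0), np.int64(65): np.int64(0), np.int64(70): np.int64(0), np.int64(75): np.int64(0), np.int64(80): np.int64(0), np.int64(85): np.int64(3), np.int64(90): np.int64(89), np.int64(95): np.int64(101), np.int64(100): np.int64(8), np.int64(105): np.int64(0), np.int64(110): np.int64(0), np.int64(115): np.int64(0), np.int64(120): np.int64(0), np.int64(125): np.int64(0), np.int64(130): np.int64(0), np.int64(135): np.int64(0), np.int64(140): np.int64(0)}
top vase 537 [ 511.87797509 -168.18004532  131.23705504] [ 444.65358551 -207.6901567    46.79530239] [ 560.12208724 -125.93685809  192.17485518]
side z>40 580
{np.int64(40): np.int64(15), np.int64(45): np.int64(15), np.int64(50): np.int64(14), np.int64(55): np.int64(28), np.int64(60): np.int64(26), np.int64(65): np.int64(7), np.int64(70): np.int64(3), np.int64(75): np.int64(1), np.int64(80): np.int64(9), np.int64(85): np.int64(21), np.int64(90): np.int64(151), np.int64(95): np.int64(203), np.int64(100): np.int64(37), np.int64(105): np.int64(12), np.int64(110): np.int64(6), np.int64(115): np.int64(5), np.int64(120): np.int64(5), np.int64(125): np.int64(4), np.int64(130): np.int64(9), np.int64(135): np.int64(9), np.int64(140): np.int64(0)}
side vase 679 [ 532.12245263 -244.55918744  110.82202185] [ 441.15255579 -459.38185113   44.30415951] [ 656.63109756 -111.20813338  189.54829578]
```

View pics/topc.png

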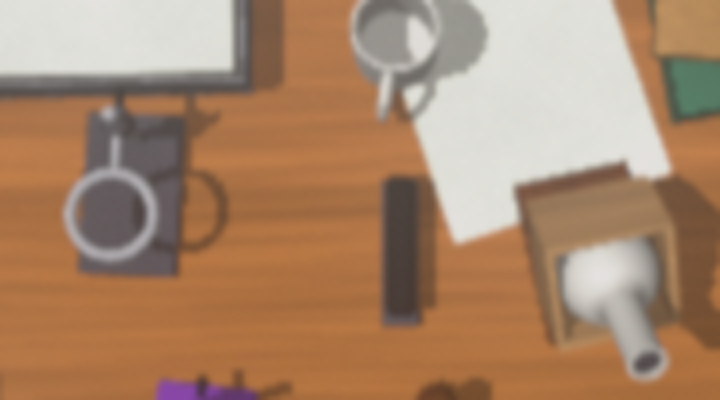

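The crop confirms the choices: grey ring centred near crop (111,214), post top at (116,118), and the vase in the box with its mouth at (647,362). Next I fit the ring and the vase.

```bash
python3 - <<'E'
from h import *
from scipy.optimize import least_squares
for n in('top','side'):
    z=np.load(f'pics/{n}.npz');P=cloud(n,z['d']);m=np.zeros((384,512),bool)
    m[(slice(165,200),slice(172,210)) if n=='top' else (slice(225,275),slice(195,255))]=1
    q=P[m];q=q[(q[:,2]>85)&(q[:,2]<106)]
    c=np.median(q[:,:2],0)
    f=lambda c:np.hypot(*(q[:,:2]-c[:2]).T)-c[2]
    o=least_squares(f,[*c,36],loss='soft_l1',f_scale=2);s=abs(f(o.x))<4
    print(n,'ring',o.x,len(q),'z pct',np.percentile(q[s,2],[10,50,75,90,97]))
    m[:]=0
    q=P[(slice(140,200),slice(172,210)) if n=='top' else (slice(225,275),slice(195,255))].reshape(-1,3);q=q[(q[:,2]>118)&(q[:,2]<145)];print('post',len(q),np.median(q,0) if len(q) else 0)
A=np.load('pics/vtop.npy');B=np.load('pics/vside.npy')
for nm,q in(('top',A),('side',B),('both',np.r_[A,B])):
    q=q[(q[:,2]>95)&(q[:,1]>-235)&(q[:,1]<-100)&(q[:,0]<570)]
    def f(x):
        c=x[:3];t,a=x[3:];ax=np.array([np.sin(t)*np.cos(a),np.sin(t)*np.sin(a),np.cos(t)])
        d=q-c;l=d@ax;rr=np.linalg.norm(d-l[:,None]*ax,axis=1)
        sp=np.linalg.norm(d,axis=1)-45; cy=np.where(l>125,np.hypot(rr-16,l-125),rr-16)
        return np.where(abs(sp)<abs(cy),sp,cy)
    for g in([530,-165,105],):
        o=least_squares(f,[*g,.7,np.radians(-160)],loss='soft_l1',f_scale=3,diff_step=1e-3)
        x=o.x;t,a=x[3:];ax=np.array([np.sin(t)*np.cos(a),np.sin(t)*np.sin(a),np.cos(t)])
        print(nm,len(q),'bulb',x[:3],'tilt',np.degrees(x[3:]),'mouth',x[:3]+125*ax,'res',np.median(abs(f(x))),'axis',ax)
E
```

```text
top ring [592.93029886 253.68619322  36.27598994] 201 z pct [ 91.8546275   95.84885398  97.67430658  98.80819317 100.34348651]
post 14 [670.81833691 247.46839754 135.08758024]
side ring [598.17309656 255.7003978   40.69525593] 415 z pct [91.64749537 95.49706673 96.80029399 98.06999033 98.54501814]
post 32 [668.55488126 252.53720462 131.55319544]
top 518 bulb [ 542.16572884 -168.77858648  110.48990693] tilt [  55.83865281 -169.57576624] mouth [ 440.44043095 -187.49315074  180.68056766] res 4.313877868415136 axis [-0.81380238 -0.14971651  0.56152529]
side 446 bulb [ 537.59165015 -161.56457177  107.89496035] tilt [  54.62894466 -162.81923063] mouth [ 440.21236425 -191.67268386  180.25362442] res 3.3732149653413384 axis [-0.77903429 -0.2408649   0.57886931]
both 964 bulb [ 540.4089828  -166.92385148  109.72923044] tilt [  55.4448158  -167.46202025] mouth [ 439.91650823 -189.27239459  180.62919642] res 4.083412952402385 axis [-0.8039398  -0.17878834  0.56719973]
```

```bash
python3 - <<'E'
from h import *
from scipy.optimize import least_squares
n='top';z=np.load('pics/top.npz');P=cloud(n,z['d']);hsv=cv2.cvtColor(z['p'],cv2.COLOR_RGB2HSV)
m=np.zeros((384,512),np.uint8);m[180:228,297:332]=1
m&=((hsv[...,1]<55)&(hsv[...,2]>90)&(P[...,2]>60)).astype(np.uint8)
print(m.sum()); m=cv2.erode(m,np.ones((3,3),np.uint8));q=P[m>0];print(len(q))
hor=q[:,2]
for lo in range(60,200,15):
    s=(hor>=lo)&(hor<lo+15)
    if s.sum():print(lo,s.sum(),q[s].mean(0).round(1))
def ff(x):
        c=x[:3];t,a=x[3:];ax=np.array([np.sin(t)*np.cos(a),np.sin(t)*np.sin(a),np.cos(t)])
        d=q-c;l=d@ax;rr=np.linalg.norm(d-l[:,None]*ax,axis=1)
        sp=np.linalg.norm(d,axis=1)-45; cy=np.where(l>125,np.hypot(rr-16,l-125),rr-16)
        return np.where(abs(sp)<abs(cy),sp,cy)
f=lambda x:np.r_[ff(x),(x[2]-82)*2,np.degrees(x[3]-.698)*2]
o=least_squares(f,[520,-165,82,.7,np.radians(-160)],loss='soft_l1',f_scale=3,diff_step=1e-3)
x=o.x;t,a=x[3:];ax=np.array([np.sin(t)*np.cos(a),np.sin(t)*np.sin(a),np.cos(t)])
print('bulb',x[:3],'tilt',np.degrees(x[3:]),'mouth',x[:3]+125*ax,'res',np.percentile(abs(ff(x)),[50,80]),'axis',ax)
E
```

```text
555
398
90 16 [ 505.6 -144.4  102.3]
105 116 [ 525.7 -163.2  114.1]
120 162 [ 527.8 -168.8  125.9]
135 24 [ 499.3 -169.2  142.6]
150 26 [ 489.1 -174.3  157.1]
165 31 [ 476.2 -177.5  172.2]
180 23 [ 465.1 -180.   184.6]
bulb [ 544.3813949  -172.71751977   86.29860096] tilt [  30.46092643 -180.1971506 ] mouth [ 481.01293927 -172.49947267  194.04548624] res [3.51087025 6.65506593] axis [-0.50694765  0.00174438  0.86197508]
```

Neck line from the depth slices: tilt about 40°, leaning towards azimuth about -162°, mouth near (455,-183,178), which matches the box geometry. I'll move to a standoff along the axis and look from close by.

```bash
python3 -m inch '[0.017,0.042,0.005,0,0,-4.4,0, 0.017,0.042,0.005,0,0,-4.4,0, 0.017,0.042,0,2.48,-7.6,0,0, 0.017,0.042,0,2.48,-7.6,0,0, 0.017,0.042,0,2.48,-7.6,0,0, 0.017,0.042,0,2.48,-7.6,0,0, 0.017,0.042,0,2.48,-7.6,0,0, 0.017,0.042,0,0,0,0,0, 0,0,0,0,0,0,0]' 60
cat >> h.py <<'E'
def wsnap(name):
    s=r.sense(); p,d=r.snapshot('wrist'); cv2.imwrite(f'pics/{name}.png',p[...,::-1]); np.savez('pics/'+name,p=p,d=d,t=s['tool_pos'],o=s['tcp_rot']); return s,p,cloud('wrist',d,s)
E
python3 - <<'E'
from h import *
s,p,P=wsnap('w1');print(s['tool_pos'],s['tcp_rot'],s['joint_pos'])
print(R.from_euler('xyz',s['tcp_rot'],degrees=True).as_matrix())
E
```

```text
time: 1.0
tool_pos: [406.0, -196.2, 240.0]
tcp_rot: [-179.7, -40.0, 17.9]
ft_force: [-0.1, -0.4, 0.1]
finger_gap: 85.5
[ 406.0370033  -196.15362058  239.99125081] [-179.7452003   -40.02713212   17.89127187] [-64.84338626 -38.05115253 130.94094643  40.00388922  83.37156292
   3.71100852]
[[ 0.72870971  0.30993044  0.61067608]
 [ 0.23524424 -0.95075314  0.20181334]
 [ 0.64315029 -0.00340531 -0.7657324 ]]
```

View pics/w1.png

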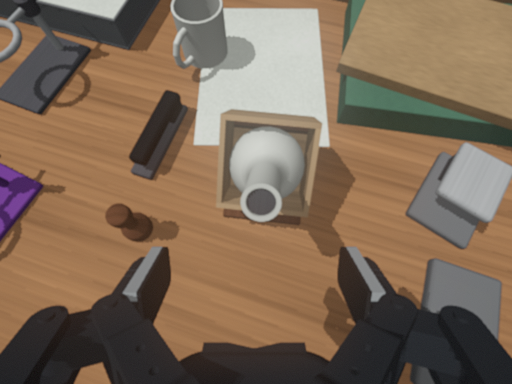

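The mouth is centred at (261,203), the bulb at about (267,165), with the fingers straddling symmetrically below. I'll compute the mouth and bulb points.

```bash
cat > vase.py <<'E'
from h import *
from scipy.optimize import least_squares
def fit(P,p,box,x0):
    hsv=cv2.cvtColor(p,cv2.COLOR_RGB2HSV);m=np.zeros(p.shape[:2],np.uint8);m[box]=1
    m&=((hsv[...,1]<45)&(hsv[...,2]>110)&(P[...,2]>50)).astype(np.uint8)
    n,l,st,_=cv2.connectedComponentsWithStats(m);k=1+st[1:,4].argmax()
    print('blob',st[k]);q=P[cv2.erode((l==k).astype(np.uint8),np.ones((5,5)))>0]
    def f(x):
        ax=np.array([x[3],x[4],np.sqrt(1-x[3]**2-x[4]**2)]);d=q-x[:3];l=d@ax;rr=np.linalg.norm(d-l[:,None]*ax,axis=1)
        sp=np.linalg.norm(d,axis=1)-45;cy=np.where(l>125,np.hypot(np.maximum(abs(rr-13.5)-2.5,0),l-125),rr-16)
        return np.where(abs(sp)<abs(cy),sp,cy)
    x=least_squares(f,x0,loss='soft_l1',f_scale=2,x_scale=[10,10,10,.1,.1]).x
    ax=np.array([x[3],x[4],np.sqrt(1-x[3]**2-x[4]**2)])
    print(len(q),'bulb',x[:3].round(1),'axis',ax.round(3),'mouth',(x[:3]+125*ax).round(1),'res',np.percentile(abs(f(x)),[50,80]))
    return x[:3],ax
E
python3 - <<'E'
from vase import *
z=np.load('pics/w1.npz');s=dict(tool_pos=z['t'],tcp_rot=z['o']);P=cloud('wrist',z['d'],s)
c,ax=fit(P,z['p'],(slice(118,225),slice(225,312)),[531,-165,82,-.61,-.2])
for zz in(175,180):print(onz('wrist',261,203,zz,s))
print(onz('wrist',267,165,95,s))
E
```

```text
blob [ 229  126   75   96 4556]
3257 bulb [ 529.9 -170.5   82. ] axis [-0.627 -0.129  0.768] mouth [ 451.5 -186.7  178.1] res [0.35718715 0.80888951]
[ 452.37186275 -187.45150726  175.        ]
[ 450.78080632 -187.85291676  180.        ]
[ 523.8870326  -173.70285941   95.        ]
```

```bash
python3 -m inch '[0.008,0.0018,-0.016,0,0,-6.3,0, 0,0,0,0,0,0,0, 0.0137,0.0028,-0.0167,0,0,0,0, 0.0137,0.0028,-0.0167,0,0,0,0, 0.0137,0.0028,-0.0167,0,0,0,0, 0.0137,0.0028,-0.0167,0,0,0,0, 0.0137,0.0028,-0.0167,0,0,0,0, 0,0,0,0,0,0,0]'; python3 - <<'E'
from h import *
s,p,P=wsnap('w2');print(s['tool_pos'],s['tcp_rot'],s['joint_pos'],s['ft_force'])
E
```

```text
time: 1.85
tool_pos: [482.4, -183.0, 139.5]
tcp_rot: [-179.6, -39.8, 11.7]
ft_force: [-0.5, -0.1, -0.8]
finger_gap: 85.5
[ 482.37614262 -183.02320658  139.49479814] [-179.64922847  -39.82478146   11.66067346] [-51.01047702 -27.05761912 134.78101762  41.6131506   59.42421461
   9.41843505] [-0.51142392 -0.10870366 -0.82899038]
```

View pics/w2.png

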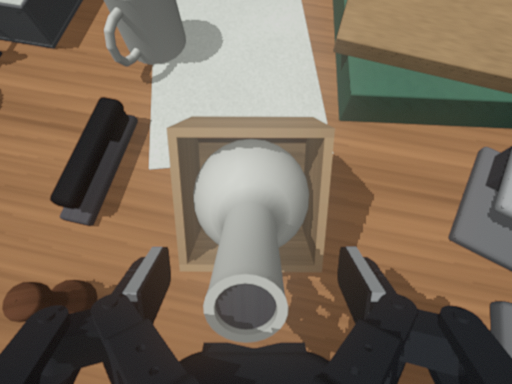

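The neck sits between the fingers, about 2.5 mm towards the left one. The stamp, lower down at (50,300), is clear. I'll shift and close.

```bash
python3 -m inch '[0,0.0025,0,0,0,0,0, 0,0,0,0,0,0,150, 0,0,0,0,0,0,255, 0,0,0,0,0,0,255, 0,0,0,0,0,0,255, 0,0,0,0,0,0,255, 0,0,0,0,0,0,255, 0,0,0,0,0,0,255]' 60
```

```text
time: 2.7
tool_pos: [482.6, -181.9, 142.6]
tcp_rot: [-180.0, -40.0, 11.7]
ft_force: [-5.4, -0.4, 5.4]
finger_gap: 31.0
```

```bash
python3 -m inch '[-0.005,-0.001,0.0061,0,0,0,255, -0.005,-0.001,0.0061,0,0,0,255, -0.01,-0.002,0.0122,0,0,0,255, -0.01,-0.002,0.0122,0,0,0,255, -0.01,-0.002,0.0122,0,0,0,255, -0.01,-0.002,0.0122,0,0,0,255, 0,0,0.015,0,0,0,255, 0,0,0.02,0,0,0,255, 0,0,0.02,0,0,0,255, 0,0,0,0,0,0,255]'; python3 - <<'E'
from h import *
s,p,P=wsnap('w3');print(s['tool_pos'],s['tcp_rot'],s['joint_pos'],s['ft_force'],s['wrist_torque'])
E
```

```text
time: 3.7
tool_pos: [433.3, -192.6, 261.5]
tcp_rot: [179.7, -40.1, 11.8]
ft_force: [0.5, 0.1, -4.4]
finger_gap: 30.6
[ 433.3300323  -192.60285501  261.51469258] [179.73809981 -40.08933302  11.82275073] [-59.05536066 -41.53306433 130.72605512  38.31945717  78.20124611
  15.3824707 ] [ 0.52739711  0.10902574 -4.35011639] [-0.22727284  0.87083032  0.00377859]
```

View pics/w3.png

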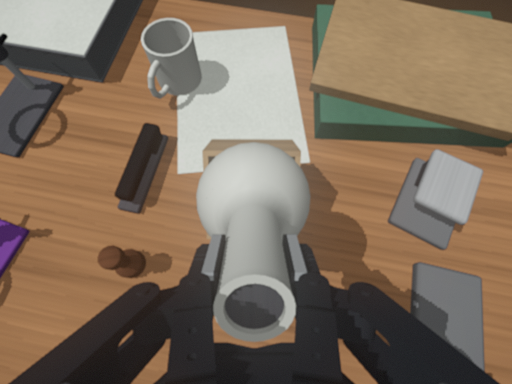

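The vase is out and firmly held, and the wrist feels about 4.4 N. Next: turn it upright and carry it most of the way to the stand.

```bash
python3 -m inch '[0,0,0.01,-0.8,4,0,255, 0.005,0.01,0.01,-1.2,5.8,0,255, 0.008,0.02,0.01,-1.2,5.8,0,255, 0.01,0.03,0.01,-1.2,5.8,0,255, 0.01,0.03,0.01,-1.2,5.8,0,255, 0.01,0.03,0.01,-1.2,5.8,0,255, 0.01,0.03,0,-1.2,5.8,0,255, 0.01,0.03,0,0,0,0,255, 0.01,0.03,0,0,0,0,255, 0.01,0.03,0,0,0,0,255]'
python3 -m inch '[0.01,0.03,0,0,0,0,255, 0.01,0.03,0,0,0,0,255, 0.01,0.03,0,0,0,0,255, 0.01,0.02,0,0,0,0,255, 0.005,0.01,0,0,0,0,255, 0,0,0,0,0,0,255, 0,0,0,0,0,0,255]'
python3 - <<'E'
from h import *
s,p,P=wsnap('w4');print(s['tool_pos'],s['tcp_rot'],s['joint_pos'],s['ft_force'],s['wrist_torque'])
E
```

```text
time: 4.75
tool_pos: [515.5, 50.5, 315.4]
tcp_rot: [-179.9, -0.2, 11.7]
ft_force: [0.5, -0.4, -3.2]
finger_gap: 31.1
time: 5.45
tool_pos: [560.2, 167.8, 316.9]
tcp_rot: [-179.9, -0.3, 11.6]
ft_force: [-1.0, -0.8, -3.9]
finger_gap: 31.1
[560.1928453  167.83169231 316.91669165] [-179.9494791    -0.26273694   11.61241528] [1.16236086e+01 3.73574974e+00 8.03966339e+01 5.07120200e-02
 9.56048674e+01 9.00161461e+01] [-0.98057923 -0.77582054 -3.9261863 ] [-0.00370615 -0.0074522   0.01489675]
```

View pics/w4.png

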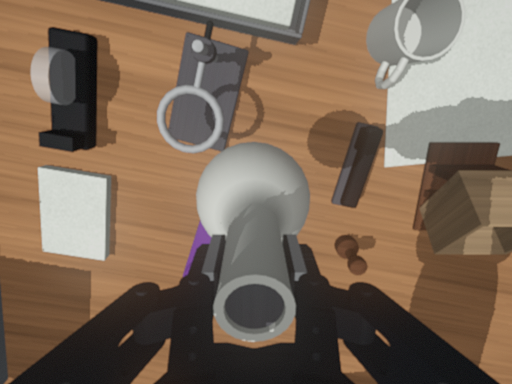

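The ring is fully visible, centred near (190,119), with the post at (203,48). The vase is in hand and looks upright. I'll measure both in this one frame.

```bash
python3 - <<'E'
from vase import *
z=np.load('pics/w4.npz');s=dict(tool_pos=z['t'],tcp_rot=z['o']);P=cloud('wrist',z['d'],s)
c,ax=fit(P,z['p'],(slice(135,345),slice(190,315)),[560,168,240,.0,.0])
q=P[78:160,150:230].reshape(-1,3);q=q[(q[:,2]>85)&(q[:,2]<106)]
f=lambda c:np.hypot(*(q[:,:2]-c[:2]).T)-c[2]
o=least_squares(f,[594,254,36],loss='soft_l1',f_scale=2).x;k=abs(f(o))<2;
print('ring',o,len(q),np.percentile(q[k,2],[10,50,75,90,97]))
q=P[35:65,190:220].reshape(-1,3);q=q[(q[:,2]>128)&(q[:,2]<142)];print('post',q.mean(0),len(q))
# ellipse of the ring silhouette cast on ring mid-plane
m=np.zeros((384,512),np.uint8);sub=(P[75:165,148:232,2]>85)&(P[75:165,148:232,2]<106);m[75:165,148:232]=sub
xs=cv2.findContours(m,cv2.RETR_EXTERNAL,cv2.CHAIN_APPROX_NONE)[0];e=cv2.fitEllipse(max(xs,key=len));print(e)
print(onz('wrist',*e[0],92,s))
d=np.array([c[0],c[1]])-z['t'][:2];print('bulb-tcp',d,c[2]-z['t'][2],'tilt deg',np.degrees(np.arccos(ax[2])))
E
```

```text
blob [ 196  142  114  123 8889]
7050 bulb [559.1 168.1 238.8] axis [ 0.003 -0.008  1.   ] mouth [559.5 167.1 363.8] res [0.34410159 0.72067258]
ring [590.21421796 252.49429006  35.76575444] 1622 [94.85713115 96.11464713 96.60030158 97.05470603 97.5051102 ]
post [668.83190642 247.35964033 134.46238451] 128
((190.07188415527344, 117.23600006103516), (64.85112762451172, 72.89147186279297), 178.1302490234375)
[592.79858576 253.38841989  92.        ]
bulb-tcp [-1.04989753  0.24982765] -78.14367529092848 tilt deg 0.4985342744182456
```

```bash
python3 -m inch '[0.008,0.02,0,0,0,0,255, 0.012,0.03,0,0,0,0,255, 0.0085,0.025,0,0,0,0,255, 0.003,0.01,-0.01,0,0,0,255, 0,0,-0.015,0,0,0,255, 0,0,-0.015,0,0,0,255, 0,0,-0.015,0,0,0,255, 0,0,-0.01,0,0,0,255, 0,0,0,0,0,0,255, 0,0,0,0,0,0,255]'
python3 - <<'E'
from vase import *
s,p,P=wsnap('w5');print(s['tool_pos'],s['tcp_rot'],s['ft_force'],s['wrist_torque'])
c,ax=fit(P,p,(slice(135,345),slice(190,315)),[590,253,174,.0,.0])
m=(P[...,2]>85)&(P[...,2]<106)&(np.hypot(P[...,0]-590,P[...,1]-253)<46);q=P[m]
f=lambda c:np.hypot(*(q[:,:2]-c[:2]).T)-36
o=least_squares(f,[590,253],loss='soft_l1',f_scale=2).x;print('ring',o,len(q),np.median(abs(f(o))),q.min(0),q.max(0))
n='side';p,d=r.snapshot(n);cv2.imwrite('pics/s5.png',cv2.resize(p[140:300,150:330,::-1],None,fx=3.5,fy=3.5,interpolation=cv2.INTER_CUBIC))
E
```

```text
time: 6.5
tool_pos: [592.0, 253.1, 252.8]
tcp_rot: [-179.9, -0.3, 11.6]
ft_force: [0.6, 0.5, -3.1]
finger_gap: 30.7
[591.96262754 253.06372967 252.79049968] [-179.92896142   -0.34206861   11.58241734] [ 0.63555841  0.49346067 -3.05834466] [ 0.0143082  -0.04697602  0.01689836]
blob [ 196  135  114  132 9135]
6944 bulb [591.6 253.5 174.3] axis [-0.011 -0.007  1.   ] mouth [590.2 252.6 299.3] res [0.39653793 0.86800122]
ring [592.33665562 253.33932998] 405 1.5998878273450927 [604.30458035 224.72929322  90.0203221 ] [635.8892258  291.26959111  98.57120459]
```

View pics/s5.png

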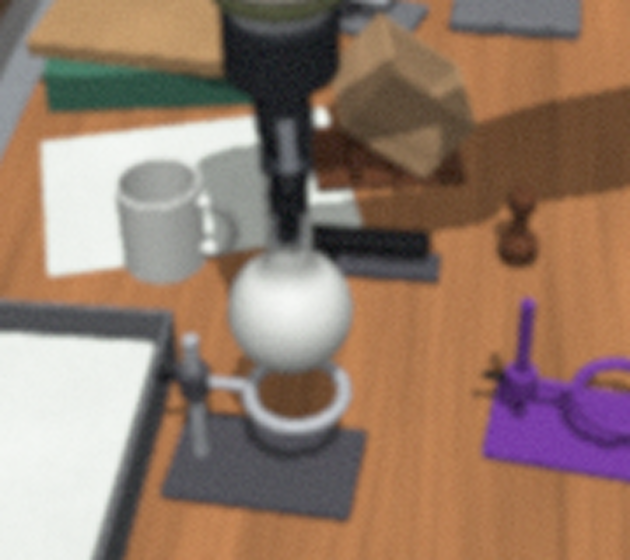

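The side view shows the bulb at (291,310), right over the ring at (297,395), and the estimates agree within 1–2 mm. I'll descend to just above seating, then feel for contact.

```bash
python3 -m inch '[0,0,-0.01,0,0,0,255, 0,0,-0.01,0,0,0,255, 0,0,-0.01,0,0,0,255, 0,0,-0.007,0,0,0,255, 0,0,-0.003,0,0,0,255, 0,0,0,0,0,0,255, 0,0,0,0,0,0,255]'; python3 -m inch '[0,0,-0.0015,0,0,0,255, 0,0,-0.0015,0,0,0,255, 0,0,0,0,0,0,255]';python3 -m inch '[0,0,-0.001,0,0,0,255, 0,0,-0.001,0,0,0,255, 0,0,0,0,0,0,255]'
```

```text
time: 7.3
tool_pos: [592.2, 253.6, 213.1]
tcp_rot: [-179.9, -0.4, 11.6]
ft_force: [0.6, 0.1, -3.8]
finger_gap: 30.9
time: 7.6
tool_pos: [592.0, 253.5, 209.7]
tcp_rot: [-179.9, -0.4, 11.6]
ft_force: [-0.5, 0.6, -3.5]
finger_gap: 31.0
time: 7.9
tool_pos: [591.9, 253.5, 207.6]
tcp_rot: [-179.9, -0.3, 11.6]
ft_force: [0.2, 0.0, -3.5]
finger_gap: 30.9
```

Bulb at about 129, no contact yet. I'll keep going in small steps.

```bash
python3 -m inch '[0,0,-0.001,0,0,0,255, 0,0,0,0,0,0,255]';python3 -m inch '[0,0,-0.001,0,0,0,255, 0,0,0,0,0,0,255]'
```

```text
time: 8.1
tool_pos: [592.0, 253.5, 206.6]
tcp_rot: [-179.9, -0.3, 11.6]
ft_force: [0.0, -1.2, -4.6]
finger_gap: 30.4
time: 8.3
tool_pos: [592.2, 253.6, 206.4]
tcp_rot: [-179.9, -0.4, 11.6]
ft_force: [-1.0, -1.0, -1.0]
finger_gap: 30.8
```

```bash
python3 -m inch '[0,0,-0.001,0,0,0,255, 0,0,0,0,0,0,255]'
```

```text
time: 8.5
tool_pos: [592.4, 253.6, 206.3]
tcp_rot: [-179.9, -0.4, 11.6]
ft_force: [-3.8, -0.5, 4.5]
finger_gap: 30.8
```

Contact, with a push in -x, so the bulb is slightly too far in +x. I'll ease it in -x.

```bash
python3 -m inch '[-0.001,0,0,0,0,0,255, 0,0,0,0,0,0,255]'; python3 -m inch '[-0.0005,0,-0.0003,0,0,0,255, 0,0,0,0,0,0,255, 0,0,0,0,0,0,255]'; python3 - <<'E'
from vase import *
s,p,P=wsnap('w6');print(s['tool_pos'],s['tcp_rot'],s['ft_force'],s['wrist_torque'])
c,ax=fit(P,p,(slice(135,345),slice(190,315)),[590,253,128,.0,.0])
E
```

```text
time: 8.7
tool_pos: [591.6, 253.6, 206.0]
tcp_rot: [-179.9, -0.5, 11.6]
ft_force: [-1.7, -0.7, 6.9]
finger_gap: 31.0
time: 9.0
tool_pos: [591.4, 253.6, 205.9]
tcp_rot: [-179.9, -0.5, 11.6]
ft_force: [-1.0, -0.9, 6.1]
finger_gap: 30.7
[591.36402765 253.55537978 205.92489903] [-179.92649462   -0.5023754    11.60311035] [-0.97518668 -0.87359788  6.13781949] [-0.35845846  0.06311708 -0.01864071]
blob [ 196  135  114  129 9016]
7095 bulb [590.9 253.9 127.8] axis [-0.004 -0.01   1.   ] mouth [590.5 252.6 252.8] res [0.35611471 0.75106758]
```

Seated and upright, about 0.6° off vertical. I'll release gradually.

```bash
python3 -m inch '[0,0,0,0,0,0,160, 0,0,0,0,0,0,155, 0,0,0,0,0,0,150, 0,0,0,0,0,0,145, 0,0,0,0,0,0,135, 0,0,0,0,0,0,120, 0,0,0,0,0,0,100, 0,0,0,0,0,0,100]' 20; python3 - <<'E'
from vase import *
s,p,P=wsnap('w7');print(s['tool_pos'],s['ft_force'],s['finger_gap'])
c,ax=fit(P,p,(slice(135,345),slice(190,315)),[590,253,128,.0,.0])
E
```

```text
time: 9.85
tool_pos: [590.5, 253.5, 204.5]
tcp_rot: [-179.9, -0.4, 11.6]
ft_force: [-0.5, -0.0, 0.3]
finger_gap: 51.9
[590.53381339 253.50729427 204.46855206] [-0.53705254 -0.00925857  0.27764186] 51.860583663780304
blob [  197   135   113   148 10021]
7588 bulb [589.3 253.3 126.4] axis [-0.038 -0.021  0.999] mouth [584.5 250.6 251.3] res [0.33337527 0.72170124]
```

View pics/w7.png

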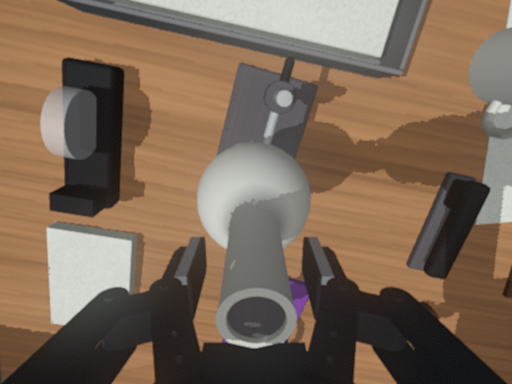

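The vase stands by itself, with the bulb seated and leaning about 2.5° (limit 5.7°). I'll open fully, withdraw straight up and re-check.

```bash
python3 -m inch '[0,0,0,0,0,0,60, 0,0,0,0,0,0,0, 0,0,0,0,0,0,0, 0,0,0,0,0,0,0, 0,0,0.01,0,0,0,0, 0,0,0.02,0,0,0,0, 0,0,0.03,0,0,0,0, 0,0,0.03,0,0,0,0, 0,0,0.03,0,0,0,0, 0,0,0,0,0,0,0]'; python3 - <<'E'
from vase import *
s,p,P=wsnap('w8');print(s['tool_pos'],s['ft_force'],s['finger_gap'])
c,ax=fit(P,p,(slice(100,384),slice(180,330)),[589,253,126,-.04,-.02])
print('tilt rad',np.arccos(ax[2]))
E
```

```text
time: 10.9
tool_pos: [592.4, 254.1, 331.8]
tcp_rot: [-179.9, -0.9, 11.6]
ft_force: [-0.8, -0.2, 0.6]
finger_gap: 85.4
[592.38830328 254.13985325 331.83645644] [-0.841262   -0.21859667  0.64585733] 85.4104882087941
blob [ 218  107   73  119 4517]
3002 bulb [589.2 253.4 126.4] axis [-0.041 -0.02   0.999] mouth [584.1 250.9 251.3] res [0.37998355 0.84738933]
tilt rad 0.0450497402743885
```

View pics/w8.png

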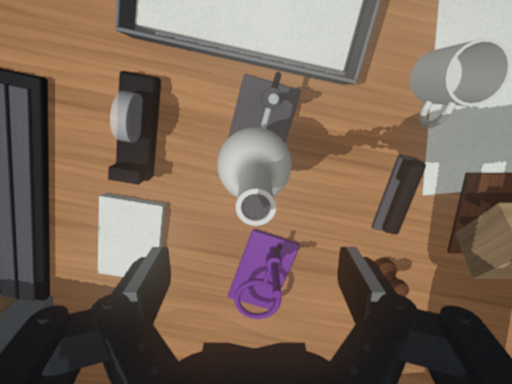

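The vase is stable: same pose as before withdrawal, lean 0.045 rad, bulb at the seated height, gripper well clear. Handing in.

```bash
python3 -c "
from bench import r
print(r.hand_in())"
```

```text
the job is handed in; nothing more can be done
None
```

I gripped the vase by its neck along its own axis, drew it out of the box, turned it upright and carried it to the steel stand. I lowered it until the wrist felt contact, eased it about 1.5 mm in -x to centre it, then let go gradually and withdrew straight up. The job is handed in with about 11 s used of the 48 s; hand-in gives no verdict.

Last checks, with the gripper about 80 mm above the mouth:
- **Seating:** The bulb centre is at (589.2, 253.4, 126.4) mm. Seated should be about 127 mm, from the ring top I measured at about 97 mm.
- **Centring:** The ring-centre estimates disagreed, from x = 590.2 to 592.8 mm in the wrist views and up to 598 in the first side view. I trust 590–591 most, which puts the bulb about 1–2 mm off, within the 5 mm limit.
- **Lean:** The vase went from 0.6° to about 2.5° (0.045 rad) when I let go, against a limit of 0.10 rad. It did not change between release and withdrawal.
- **Forces and other objects:** The highest wrist force reading during placing was about 7 N, or roughly 11 N on the stand. The wrist views showed no contact with the other desk things; I did not measure their positions afterwards.

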